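# Nest the empty workshop tins for the shelf

## Task

Tidy the empty steel tins on the garage bench by nesting them in size order: stand the middle-sized empty tin in the wide low pot, and the slim tall tin in the middle-sized one, all upright and right down on the bottom. Leave the wide pot where it stands, and leave the tin that holds the brushes alone.

Things in the scene. Friction and masses are not known exactly. Their poses are not given: they have to be found in the camera images.
- pot: The wide low pot: plain steel, round, open at the top, empty, 75 mm high, slightly flared: outside diameter 96 mm at the foot to 109 mm at the lip (mouth 103 mm wide, inner floor about 90 mm wide). Floor 4 mm thick. Loose, about 0.35 kg, stays on the bench. Origin: centre of its underside, z up along its axis.
- tin: The middle-sized tin: plain steel, round, straight-sided, open at the top, empty, 105 mm high, outside diameter 66 mm, inside 60 mm, floor 3 mm thick, about 0.13 kg. It stands upright and loose on the bench; can be gripped across its outside from above. Standing in the pot, its top 34 mm are above the pot's lip. Origin: centre of its underside, z up along its axis.
- tube: The slim tin: plain steel, round, straight-sided, open at the top, empty, 135 mm high, outside diameter 40 mm, floor 3 mm thick, about 0.09 kg. It stands upright and loose on the bench; can be gripped across its outside from above. Standing in the middle-sized tin, its top 33 mm are above that tin's rim. Origin: centre of its underside, z up along its axis.
- brush_tin: The tin in use, to be left alone: plain steel, round, 70 mm wide, 95 mm high, three brushes in it reach 150 mm above the bench. Origin: centre of its underside, z up. All four and a white mug (76 mm wide, 88 mm high, handle at one side) stand at random mid-bench, centres over 120 mm apart; other clutter there is under 50 mm high: a load with its underside above 160 mm clears all.
Mind the look-alikes: they are no part of the job. What is shaped like the pot but pink is not meant.

How it is judged:
By the outcome, as a careful person would: the job done as asked, in the order asked, and still so for the second after the job is handed in, with the robot touching nothing.
It also fails if it takes over 64 s, if anything falls off the work surface, if the arm or the gripper's body presses on something with over 40 N, if the wrist force passes 120 N, or if a joint passes its speed limit or range.

## Robot

A 7-joint arm with a two-finger parallel gripper is mounted at the origin on the work surface. World frame = base frame: x ahead of the robot, y to its left, z up, the work surface at z = 0. Lengths are in m, angles in rad, forces in N, time in s.
With the tool pointing down it reaches from about 0.4 to 0.875 m from the base axis. Payload 19.3 kg.
Tool frame: the origin (TCP) lies at the very end of the fingers, on their centre line; the grasp point (between the pads) lies robot.grip_point_offset behind it (robot.grip_point_offset is the distance from the TCP to the grasp point, in m); z points along the fingers, x is the direction in which the jaws open and shut, and the axes are right-handed (so a half turn about z gives the same grasp; the last joint's range is limited). The gripper opens to 85 mm and grips with 20 to 120 N. Pads are 22 mm wide; open, the fingers measure 114 mm over their backs; the gripper's body (76 mm by 85 mm) begins 54 mm behind the grasp point. The pads swing forward as they close: fully open they stand 13 mm farther back than shut.
Start: joints at [-1.219, 0.521, -0.036, 1.599, 0.021, 1.021, -0.113], TCP at [0.256, 0.57, 0.231] pointing down, gripper open.
Joint ranges: [-2.91, 2.91], [-0.3, 2.13], [-1.5, 1.42], [0.17, 2.43], [-1.26, 4.41], [0.16, 1.93], [-2.52, 2.52]. Speed limits (rad/s): [1.89, 1.89, 2.39, 2.39, 3.01, 3.01, 3.01].

## Interface

Orientations are given as [roll, pitch, yaw] about the fixed x, y, z axes, in that order (R = Rz(yaw) Ry(pitch) Rx(roll)).
In Python, from bench import robot gives the robot as it stands.
- The arm moves only by the shell command python3 -m creep 'ROWS' [OPENING] [FORCE]. ROWS is JSON, a list of rows, each a list of 6 numbers: the shift along the tool's x, y, z in mm, then the turn, a rotation vector about the tool's x, y, z in rad. In form: [[dx, dy, dz, ax, ay, az], ...]. A call has 1 to 10 rows; each row shifts and turns the commanded pose from where the row before left it, along the tool's axes as they then stand; what a row does not reach is not made up. A row lasts 1/10 s, in which the tool goes at most 50 mm and 8.59 degrees, less where a joint would pass 70% of its speed; a pose out of reach is approached as far as the arm can. A call is refused whole if a number of a shift passes 50 or a number of a turn 0.15, either way. A call with a gripper value outside its range is refused whole. OPENING is the gripper command: -1 is fully open, 1 is shut, values between are in proportion, set as the call begins (- or left out, the last holds). The fingers move at their own pace and stop on an object; FORCE is the grip in N (left out, the last holds). Time passes only in rows, so rows that do not move let the fingers close. It gives the time, the measured TCP pose, the force and the opening at its end, in the units of the state.
- robot.get_state(): the state, without advancing time (a new reading comes with each control period).
- robot.read_camera(name): name is "side" or "top" or "wrist"; returns a dict with "image" (480x640x3 uint8, red, green, blue), "intrinsics" (3x3 intrinsics, pixels), "dist_coeffs" ([k1, k2, p1, p2, k3] as OpenCV has them; the pictures are not rectified), "position" and "orientation" of the camera in the world. Camera axes: x right, y down, z forward; pixel columns grow to the right and rows downward; lengths in m; the calibration is good to about 2 mm. A picture is of the moment at which its call begins. There is no depth.
- robot.close_job(): hands the job in, once; it reports no verdict.
The state is a dict: "time_s": time; "joints": joint angles; "joint_vel": joint speeds; "effort": joint torques, N m; "position": TCP position; "orientation": TCP orientation; "contact_force": force on the tool from outside, world axes, zero at the start; "moment": the same for the moment, N m; "finger_gap": finger opening in m.
Only numpy, scipy, OpenCV 4.12 (cv2) and the standard library are available. Lean on these libraries where they do the work, as an engineer would, in place of code of your own. Each camera call takes 0.05 s, during which the arm holds its last target.

## Working session

There is one attempt and no reset: what is moved stays moved. The work goes in short steps, Python scripts to look and compute and a shell command to move; the robot and the scene stay as the last step left them, time stands still between calls to the robot, and variables do not carry over. Pictures are saved under pics/ and viewed, and the job is handed in when it is done.

```bash
ls; mkdir -p pics; python3 - <<'E'
from bench import robot
import cv2
print(robot.get_state(), robot.grip_point_offset)
for n in ["side","top","wrist"]:
    c=robot.read_camera(n)
    cv2.imwrite(f"pics/{n}0.png",c["image"][:,:,::-1])
    print(n,c["intrinsics"],c["dist_coeffs"],c["position"],c["orientation"])
E
```

```text
pics
{'time_s': 0.0, 'joints': array([-1.21923757,  0.52203819, -0.03632378,  1.59997516,  0.02119635,
        1.02112451, -0.11278741]), 'joint_vel': array([-5.62892608e-04,  3.85635355e-05, -1.60056424e-03,  9.13236270e-04,
        1.98865443e-04,  1.42728142e-03, -3.32429846e-04]), 'effort': array([-1.20758928e-04, -9.27100396e+01,  1.98000446e+00, -3.69920218e+01,
        1.78606447e-02,  8.35432496e-03, -3.20570621e-05]), 'position': array([0.25575183, 0.56991211, 0.23072248]), 'orientation': array([3.14151082e+00, 1.15745570e-03, 1.14903450e+00]), 'contact_force': array([-0.3428193 , -0.03865032,  0.06671424]), 'moment': array([ 0.02480151, -0.01932666, -0.05337147]), 'finger_gap': 0.08527909198148817} 0.0187
side [[488.85048623   0.         316.036657  ]
 [  0.         488.85048623 242.23618614]
 [  0.           0.           1.        ]] [-0.01128682  0.          0.          0.          0.        ] [ 0.08533304 -0.63691605  0.48781998] [-2.06319622  0.01650007 -0.66860127]
top [[499.20479138   0.         314.84921426]
 [  0.         499.20479138 251.50287529]
 [  0.           0.           1.        ]] [-0.128734  0.        0.        0.        0.      ] [ 0.4325467  -0.00460711  0.9227297 ] [-2.99345368 -0.00576158 -1.54224235]
wrist [[333.82862139   0.         322.14961473]
 [  0.         333.82862139 243.36915901]
 [  0.           0.           1.        ]] [-0.05519912  0.          0.          0.          0.        ] [0.18050994 0.60416719 0.37215804] [2.81436189e+00 1.36454231e-03 1.14977743e+00]
```

View pics/top0.png

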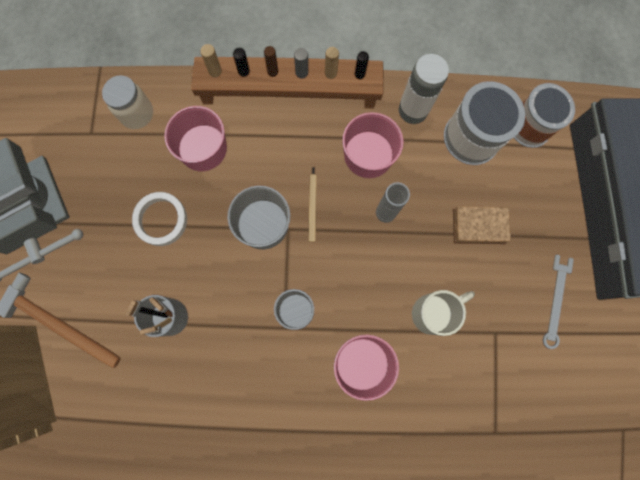

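View pics/side0.png

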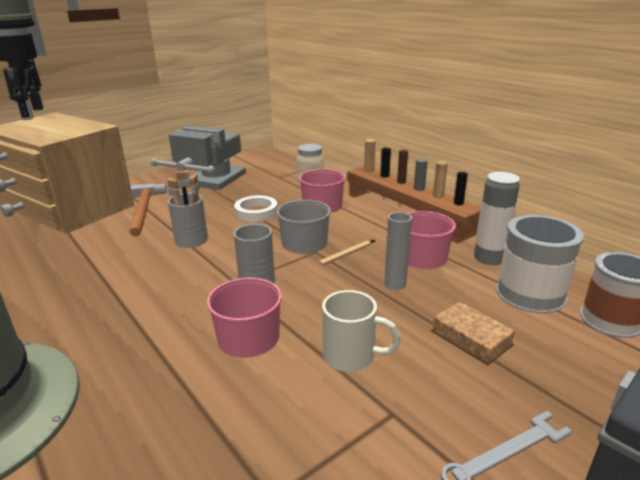

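View pics/wrist0.png

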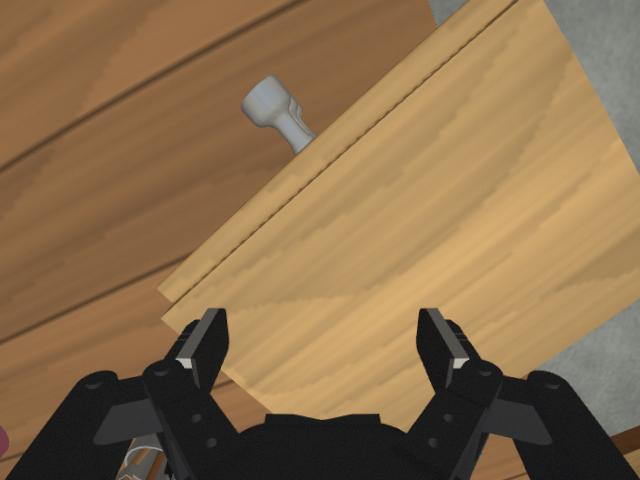

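The pictures show the following, by top-view pixel:
- **Pot candidates:** the grey pot at (260,217), three pink look-alikes at (197,139), (371,146) and (366,367), and the paint cans at (485,122) and (548,112).
- **Tin candidates:** the empty tin at (294,310), the brush tin at (155,316) and the mug at (440,313).
- **Tube candidates:** the slim tin at (392,203) and the spray can at (424,88).

I choose the grey pot (260,217), the tin (294,310) and the tube (392,203), and will check them in a close crop.

```bash
cat > h.py <<'E'
import numpy as np, cv2
from scipy.spatial.transform import Rotation as R
from scipy.optimize import least_squares
def proj(c,P):
    M=R.from_euler('xyz',c["orientation"]).as_matrix()
    rv=cv2.Rodrigues(M.T)[0]; t=-M.T@np.array(c["position"])
    return cv2.projectPoints(np.array(P,float).reshape(-1,3),rv,t,np.array(c["intrinsics"]),np.array(c["dist_coeffs"]))[0].reshape(-1,2)
def back(c,uv,z):
    M=R.from_euler('xyz',c["orientation"]).as_matrix()
    p=cv2.undistortPoints(np.array(uv,float).reshape(-1,1,2),np.array(c["intrinsics"]),np.array(c["dist_coeffs"])).reshape(-1,2)
    d=np.c_[p,np.ones(len(p))]@M.T; o=np.array(c["position"])
    return o+d*((z-o[2])/d[:,2])[:,None]
def crop(c,u,v,h,f,name):
    u,v,h=int(u),int(v),int(h)
    im=c["image"][max(0,v-h):v+h,max(0,u-h):u+h,::-1]
    cv2.imwrite(name,cv2.resize(im,None,fx=f,fy=f,interpolation=cv2.INTER_CUBIC))
def ring(x,y,z,r,n=40):
    a=np.linspace(0,2*np.pi,n); return np.c_[x+r*np.cos(a),y+r*np.sin(a),0*a+z]
E
python3 - <<'E'
from h import *
from bench import robot
c=robot.read_camera("top")
g=[("pot",260,217,.075),("tin",294,310,.105),("tube",397,194,.135)]
ims=[]
for n,u,v,z in g:
    print(n,back(c,[[u,v]],z))
    im=c["image"][v-40:v+40,u-40:u+40,::-1]
    im=cv2.resize(im,(400,400),interpolation=cv2.INTER_CUBIC); ims.append(im)
ims.append(np.zeros_like(ims[0]))
# fits overlay
cv2.imwrite("pics/crops1.png",cv2.resize(np.vstack([np.hstack(ims[:2]),np.hstack(ims[2:])]),(600,600)))
E
```

```text
pot [[0.61693333 0.09111882 0.075     ]]
tin [[0.45726394 0.02539625 0.105     ]]
tube [[ 0.64907578 -0.13722939  0.135     ]]
```

View pics/crops1.png

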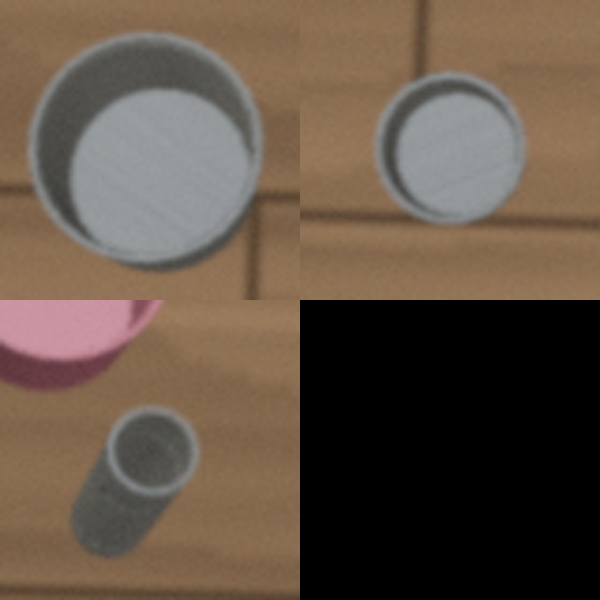

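The crop confirms all three: plain grey steel, round and empty (wide pot, middle tin, slim tube). Next I overlay the fitted rims and feet in both cameras.

```bash
python3 - <<'E'
from h import *
from bench import robot
g=[("pot",258.6,215.7,.075,.0545,.048),("tin",293.5,308.8,.105,.033,.033),("tube",397.2,193.8,.135,.02,.02)]
T=robot.read_camera("top");S=robot.read_camera("side")
rows=[]
for n,u,v,h,rt,rb in g:
    x,y,_=back(T,[[u,v]],h)[0]; print(n,x,y)
    r=[]
    for c in (T,S):
        ctr=proj(c,[[x,y,h/2]])[0].astype(int)
        hh=50; k=5
        im=c["image"][ctr[1]-hh:ctr[1]+hh,ctr[0]-hh:ctr[0]+hh,::-1]
        im=cv2.resize(im,None,fx=k,fy=k,interpolation=cv2.INTER_CUBIC)
        for z,rr,col in ((h,rt,(0,255,0)),(0,rb,(0,255,255))):
            p=(proj(c,ring(x,y,z,rr))-(ctr-hh)+.5)*k
            cv2.polylines(im,[np.round(p).astype(int)],True,col,1)
        r.append(im)
    rows.append(np.hstack(r))
for i,n in enumerate(("pot","tin","tube")): cv2.imwrite(f"pics/ov_{n}.png",cv2.resize(rows[i],(800,400)))
E
```

```text
pot 0.6191751670587406 0.09366610904746402
tin 0.4591901198528871 0.026276904350634324
tube 0.6494249225912379 -0.13755892866765423
```

View pics/ov_pot.png

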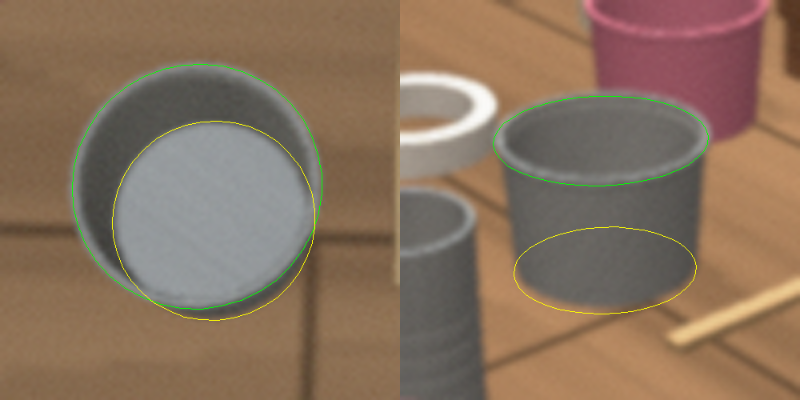

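View pics/ov_tin.png

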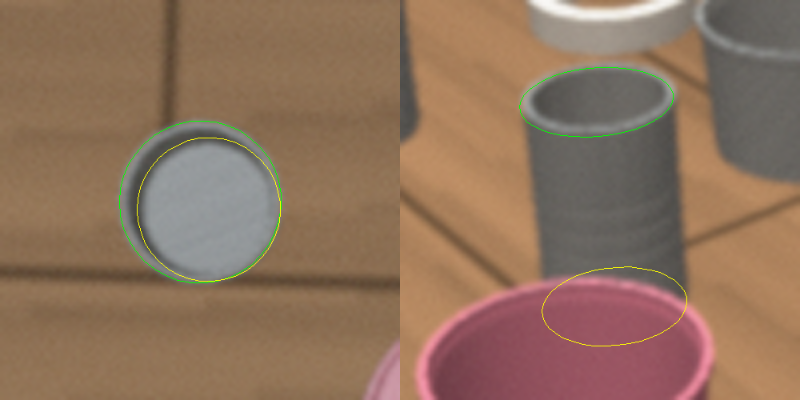

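View pics/ov_tube.png

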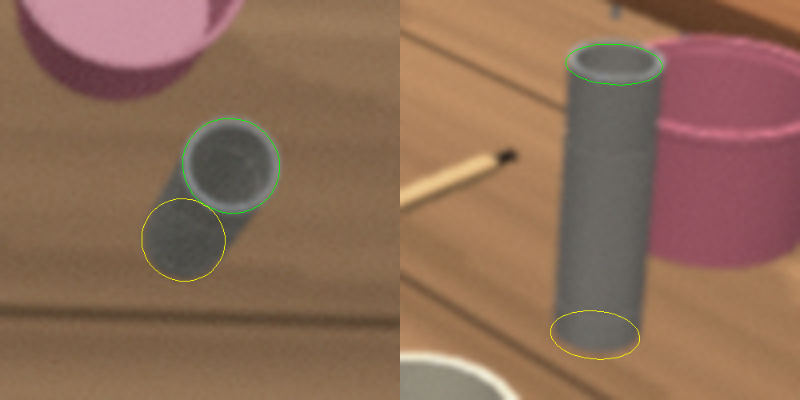

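Both cameras agree to about 2 mm. I'll keep the tool's yaw fixed and move towards the tin.

```bash
cat >> h.py <<'E'
def go(robot,tgt,yaw=1.149):
    s=robot.get_state(); M=R.from_euler('xyz',s["orientation"]).as_matrix()
    d=M.T@(np.array(tgt)-s["position"])*1000
    W=R.from_euler('xyz',[np.pi,0,yaw]).as_matrix()
    print("shift mm",d.round(1),"turn",R.from_matrix(M.T@W).as_rotvec().round(3))
E
python3 -m creep '[[-20,20,0,0,0,0],[-34,34,0,0,0,0],[-34,34,0,0,0,0],[-34,34,0,0,0,0],[-34,34,0,0,0,0],[-34,34,0,0,0,0],[-34,34,0,0,0,0],[-34,34,0,0,0,0],[-34,34,0,0,0,0],[-20,20,0,0,0,0]]' -1 40
python3 - <<'E'
from h import *
from bench import robot
go(robot,[.459,.026,.2]); print(robot.get_state()["joints"].round(2))
E
```

```text
time_s: 1.3
position: [0.4136, 0.1545, 0.2315]
orientation: [3.141, 0.0, 1.146]
contact_force: [0.1, -0.2, 0.6]
finger_gap: 0.0854
shift mm [-98.3  94.3  31.6] turn [ 0.001  0.    -0.003]
[-0.58  0.23  0.1   2.06 -0.03  0.85  0.69]
```

```bash
python3 -m creep '[[-30,30,6,0,0,0],[-34,34,10,0,0,0],[-24,22,10,0,0,0],[-10,8,5,0,0,0],[0,0,0,0,0,0],[0,0,0,0,0,0]]'
python3 - <<'E'
from h import *
from bench import robot
go(robot,[.459,.026,.2]); print(robot.get_state()["joints"].round(2))
c=robot.read_camera("wrist"); im=c["image"][:,:,::-1].copy()
for x,y in ((.459,.0263),(.460,.0275)):
    cv2.polylines(im,[np.round(proj(c,ring(x,y,.105,.033))).astype(int)],True,(0,255,0),1)
cv2.imwrite("pics/w1.png",im)
E
```

```text
time_s: 1.9
position: [0.4584, 0.0303, 0.2004]
orientation: [-3.141, -0.0, 1.149]
contact_force: [-0.5, 0.5, -0.4]
finger_gap: 0.0853
shift mm [-3.7  2.4  0.4] turn [-0. -0. -0.]
[-0.33  0.31  0.17  2.06 -0.07  0.78  1.03]
```

View pics/w1.png

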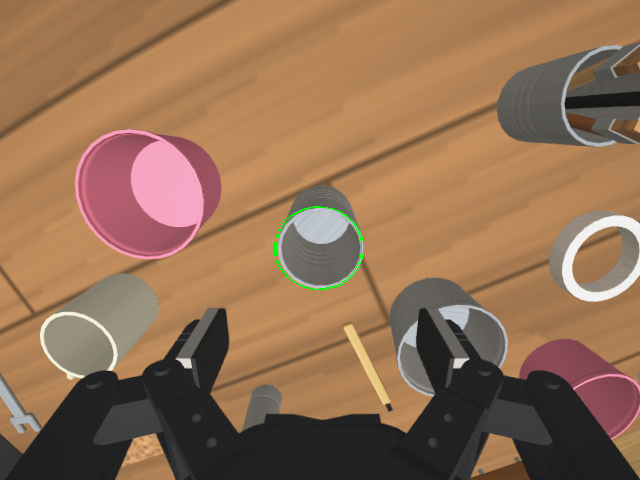

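The wrist view shows the tin rim at (320,248), matching the prediction within 1 px. I'll descend to grip about 30 mm below the rim.

```bash
python3 -m creep '[[-3.5,2.4,10,0,0,0],[0,0,30,0,0,0],[0,0,35,0,0,0],[0,0,25,0,0,0],[0,0,15,0,0,0],[0,0,10,0,0,0],[0,0,0,0,0,0],[0,0,0,0,0,0]]'
python3 -m creep '[[0,0,0,0,0,0],[0,0,0,0,0,0],[0,0,0,0,0,0],[0,0,0,0,0,0],[0,0,0,0,0,0],[0,0,0,0,0,0],[0,0,0,0,0,0]]' 1 40
python3 - <<'E'
from h import *
from bench import robot
go(robot,[.459,.0265,.075]); s=robot.get_state(); print(s["finger_gap"],s["contact_force"])
cv2.imwrite("pics/w2.png",robot.read_camera("wrist")["image"][:,:,::-1])
crop(robot.read_camera("side"),255,250,90,5,"pics/s2.png")
E
```

```text
time_s: 2.75
position: [0.4593, 0.0259, 0.0756]
orientation: [3.141, -0.0, 1.149]
contact_force: [0.3, 0.8, -0.4]
finger_gap: 0.0851
time_s: 3.45
position: [0.46, 0.0259, 0.0764]
orientation: [3.14, -0.001, 1.149]
contact_force: [-1.1, 0.9, 14.2]
finger_gap: 0.0651
shift mm [ 0.1 -1.1  1.4] turn [ 0.002 -0.001  0.   ]
0.06507612828353732 [-1.08526438  0.92175501 14.15960072]
```

View pics/w2.png

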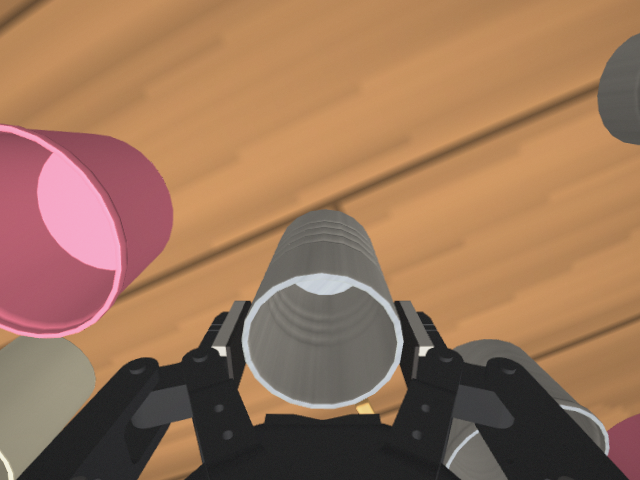

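```bash
python3 -c "
import cv2;i=cv2.imread('pics/s2.png');cv2.imwrite('pics/s2b.png',cv2.resize(i,(600,600)))"
```

```text
(no output)
```

View pics/s2b.png

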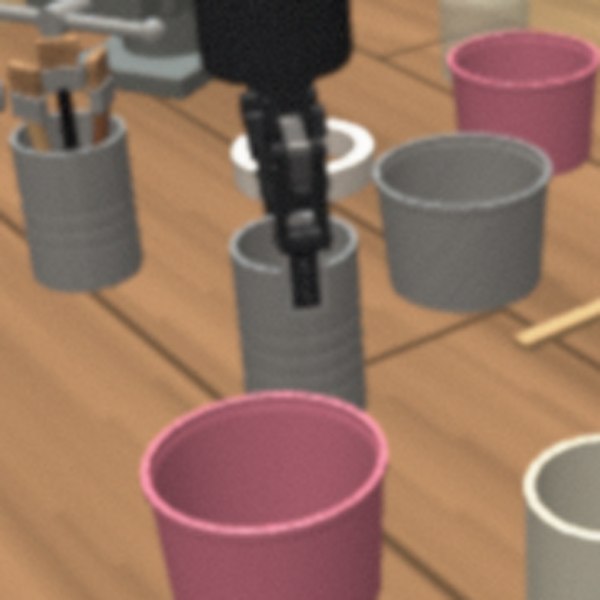

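The jaws hold the tin across the middle with a 65 mm gap. Lifting.

```bash
python3 -m creep '[[0,0,-5,0,0,0],[0,0,-15,0,0,0],[0,0,-30,0,0,0],[0,0,-40,0,0,0],[0,0,-40,0,0,0],[0,0,-25,0,0,0],[0,0,-12,0,0,0],[0,0,0,0,0,0]]'
python3 - <<'E'
from h import *
from bench import robot
go(robot,[.6192,.0937,.24])
E
```

```text
time_s: 4.35
position: [0.4598, 0.0259, 0.2442]
orientation: [3.139, -0.002, 1.149]
contact_force: [0.4, 0.0, -1.7]
finger_gap: 0.0656
shift mm [127.1 117.6   4.9] turn [ 0.003 -0.002  0.   ]
```

```bash
python3 -m creep '[[15,14,0,0,0,0],[25,24,0,0,0,0],[30,28,0,0,0,0],[28,25,0,0,0,0],[18,16,0,0,0,0],[10,9,0,0,0,0],[0,0,0,0,0,0],[0,0,0,0,0,0],[0,0,0,0,0,0]]'
python3 - <<'E'
from h import *
from bench import robot
go(robot,[.6192,.0937,.24])
c=robot.read_camera("wrist"); im=c["image"][:,:,::-1].copy()
cv2.polylines(im,[np.round(proj(c,ring(.6192,.0937,.075,.0545))).astype(int)],True,(0,255,0),1)
cv2.imwrite("pics/w3.png",im)
c=robot.read_camera("top"); im=c["image"][:,:,::-1].copy()[100:340,120:440]
cv2.imwrite("pics/t3.png",cv2.resize(im,(800,600)))
c=robot.read_camera("side"); im=c["image"][:,:,::-1].copy()[60:300,160:480]
cv2.imwrite("pics/s3.png",cv2.resize(im,(800,600)))
E
```

```text
time_s: 5.25
position: [0.6159, 0.0927, 0.2421]
orientation: [-3.141, 0.0, 1.149]
contact_force: [0.1, 0.0, -1.1]
finger_gap: 0.0655
shift mm [2.3 2.6 2.1] turn [-0.  0. -0.]
```

View pics/w3.png

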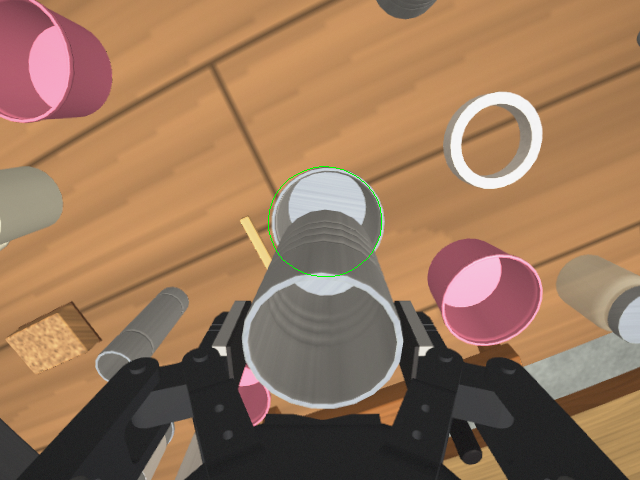

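View pics/s3.png

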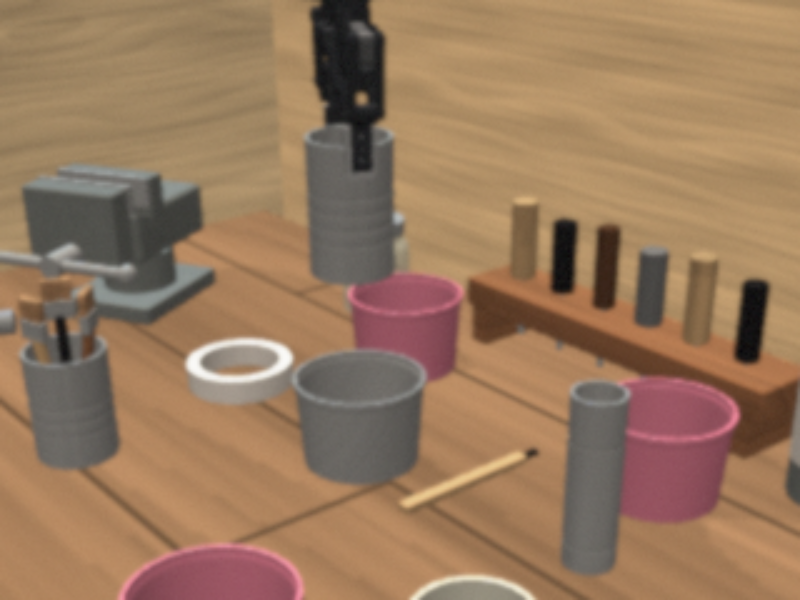

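View pics/t3.png

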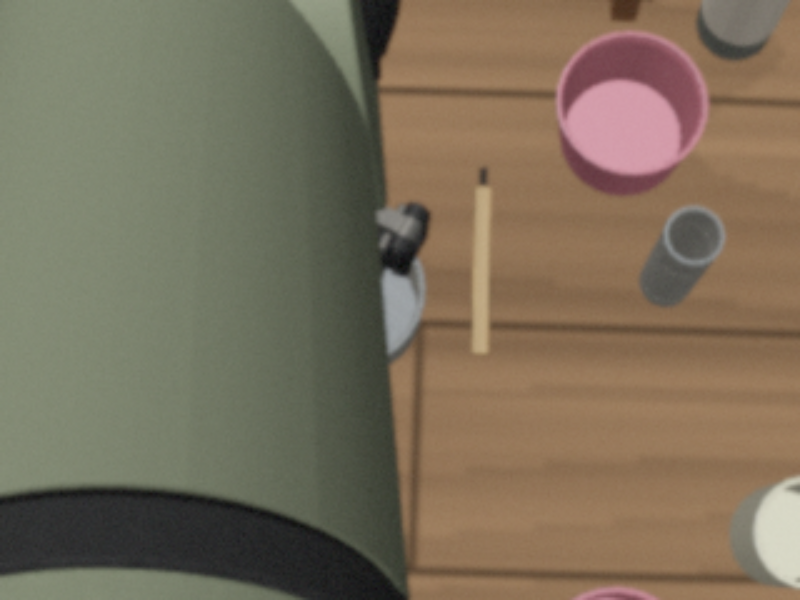

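The tin hangs upright over the pot, whose rim is at about (326,222) in the wrist view, on the predicted ring. Lowering it in.

```bash
python3 -m creep '[[2.3,2.6,5,0,0,0],[0,0,20,0,0,0],[0,0,30,0,0,0],[0,0,30,0,0,0],[0,0,30,0,0,0],[0,0,20,0,0,0],[0,0,12,0,0,0],[0,0,5,0,0,0],[0,0,0,0,0,0],[0,0,0,0,0,0]]'
python3 - <<'E'
from h import *
from bench import robot
go(robot,[.6192,.0937,.0804])
E
```

```text
time_s: 6.4
position: [0.6205, 0.0943, 0.0912]
orientation: [3.141, -0.001, 1.149]
contact_force: [0.5, -0.2, -1.6]
finger_gap: 0.0651
shift mm [-1.1 -1.  10.8] turn [ 0.001 -0.001 -0.   ]
```

```bash
python3 -m creep '[[-1,-1,3,0,0,0],[0,0,3,0,0,0],[0,0,2,0,0,0],[0,0,1,0,0,0],[0,0,1,0,0,0],[0,0,0,0,0,0],[0,0,0,0,0,0]]'
```

```text
time_s: 7.1
position: [0.6188, 0.0937, 0.0806]
orientation: [3.141, -0.0, 1.149]
contact_force: [-1.3, -0.5, 5.7]
finger_gap: 0.0655
```

The contact force rose by 7 N at the expected height, so the tin is on the pot's floor. Releasing.

```bash
python3 -m creep '[[0,0,0,0,0,0],[0,0,0,0,0,0],[0,0,0,0,0,0],[0,0,0,0,0,0]]' -1 
python3 -m creep '[[0,0,-8,0,0,0],[0,0,-20,0,0,0],[0,0,-40,0,0,0],[0,0,-50,0,0,0],[0,0,-40,0,0,0],[0,0,-20,0,0,0],[0,0,0,0,0,0],[0,0,0,0,0,0]]'
python3 - <<'E'
from h import *
from bench import robot
go(robot,[.6494,-.1376,.26])
cv2.imwrite("pics/w4.png",robot.read_camera("wrist")["image"][:,:,::-1])
c=robot.read_camera("side"); im=c["image"][:,:,::-1].copy()[60:300,160:480]
cv2.imwrite("pics/s4.png",cv2.resize(im,(800,600)))
E
```

```text
time_s: 7.5
position: [0.6186, 0.0938, 0.0802]
orientation: [-3.142, 0.0, 1.149]
contact_force: [0.2, 0.2, -0.3]
finger_gap: 0.0854
time_s: 8.3
position: [0.6185, 0.0938, 0.2586]
orientation: [3.141, -0.0, 1.149]
contact_force: [-0.1, 0.6, -0.5]
finger_gap: 0.0855
shift mm [-198.4  122.9   -1.5] turn [ 0. -0. -0.]
```

View pics/w4.png

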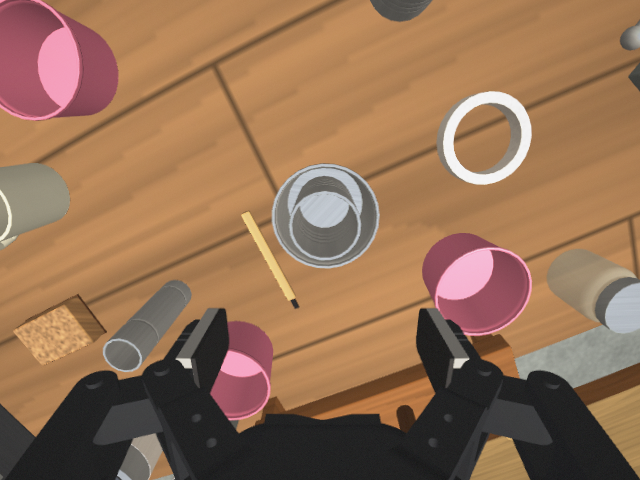

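View pics/s4.png

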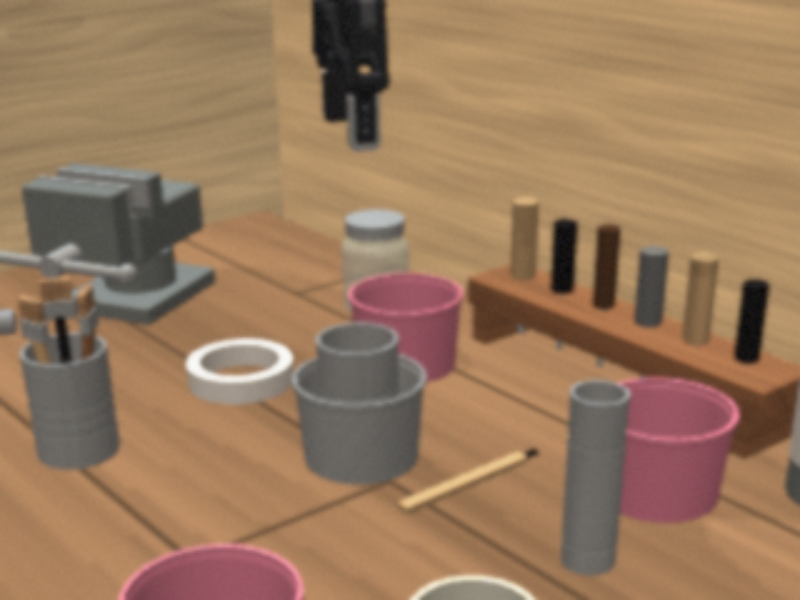

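The tin stands upright in the pot (wrist rim centre about (325,226)), and the pot hasn't moved. Next, the tube.

```bash
python3 -m creep '[[-20,12,0,0,0,0],[-38,24,0,0,0,0],[-40,25,0,0,0,0],[-40,25,0,0,0,0],[-35,22,0,0,0,0],[-18,11,0,0,0,0],[-7,4,0,0,0,0],[0,0,0,0,0,0],[0,0,0,0,0,0],[0,0,0,0,0,0]]'
python3 - <<'E'
from h import *
from bench import robot
go(robot,[.6494,-.1376,.26])
c=robot.read_camera("wrist"); im=c["image"][:,:,::-1].copy()
cv2.polylines(im,[np.round(proj(c,ring(.6494,-.1376,.135,.02))).astype(int)],True,(0,255,0),1)
cv2.imwrite("pics/w5.png",im)
cv2.imwrite("pics/s5.png",robot.read_camera("side")["image"][:,:,::-1])
E
```

```text
time_s: 9.4
position: [0.6498, -0.1355, 0.2581]
orientation: [-3.141, -0.0, 1.151]
contact_force: [1.2, -1.2, 1.1]
finger_gap: 0.085
shift mm [-2.1  0.5 -1.9] turn [-0.001 -0.     0.002]
```

View pics/w5.png

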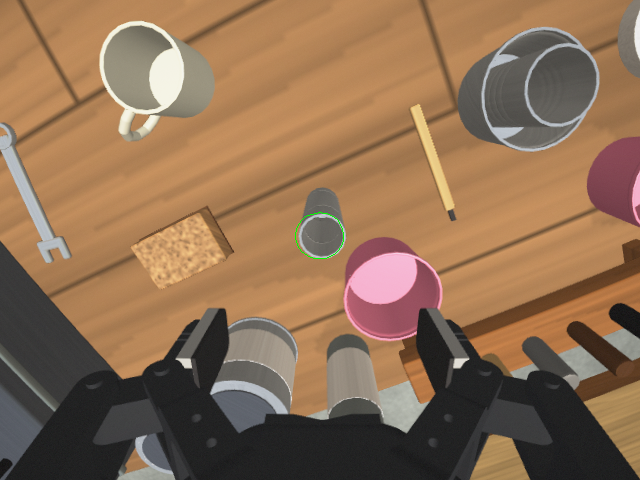

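View pics/s5.png

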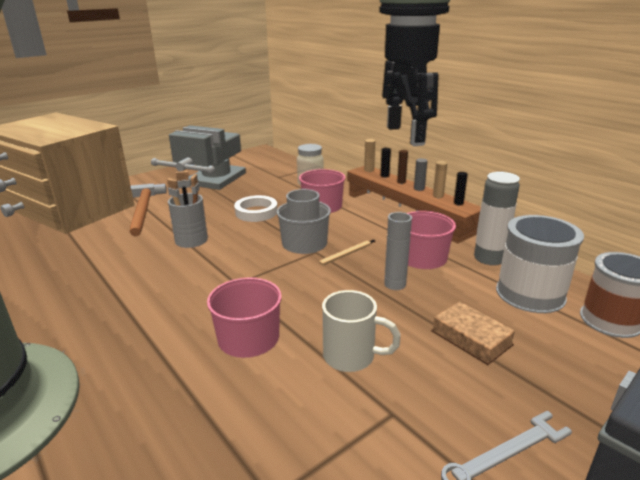

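The tube's rim at (320,236) lies on the predicted ring. Before descending I check the spray can's clearance to the gripper body.

```bash
python3 - <<'E'
from h import *
from bench import robot
c=robot.read_camera("top"); s=robot.read_camera("side")
b=back(c,[[414,106]],0)[0]; print(b)
for h in (.16,.18,.2): print(h,back(c,[[431,71]],h), back(s,[[501,182]],h), back(s,[[491,255]],0))
E
```

```text
[ 0.86890004 -0.19493171  0.        ]
0.16 [[ 0.85863345 -0.19202805  0.16      ]] [[ 0.86031597 -0.18876147  0.16      ]] [[ 0.87632375 -0.18502556  0.        ]]
0.18 [[ 0.84746077 -0.18711357  0.18      ]] [[ 0.81303496 -0.21610297  0.18      ]] [[ 0.87632375 -0.18502556  0.        ]]
0.2 [[ 0.83628809 -0.18219909  0.2       ]] [[ 0.76575396 -0.24344448  0.2       ]] [[ 0.87632375 -0.18502556  0.        ]]
```

The can is about 215 mm away, so it's clear. Descending to about 28 mm below the tube's rim.

```bash
python3 -m creep '[[-2,0.5,10,0,0,0],[0,0,30,0,0,0],[0,0,40,0,0,0],[0,0,35,0,0,0],[0,0,20,0,0,0],[0,0,12,0,0,0],[0,0,4,0,0,0],[0,0,0,0,0,0],[0,0,0,0,0,0]]'
python3 -m creep '[[0,0,0,0,0,0],[0,0,0,0,0,0],[0,0,0,0,0,0],[0,0,0,0,0,0],[0,0,0,0,0,0],[0,0,0,0,0,0],[0,0,0,0,0,0],[0,0,0,0,0,0]]' 1 40
python3 - <<'E'
from h import *
from bench import robot
go(robot,[.6494,-.1376,.107])
E
```

```text
time_s: 10.5
position: [0.65, -0.1395, 0.1084]
orientation: [3.14, -0.0, 1.149]
contact_force: [-0.1, 0.9, -0.1]
finger_gap: 0.085
time_s: 11.3
position: [0.6499, -0.139, 0.1078]
orientation: [3.141, -0.001, 1.149]
contact_force: [-0.2, 1.7, 6.0]
finger_gap: 0.0382
shift mm [ 1.1 -1.   0.8] turn [ 0.001 -0.001  0.   ]
```

The tube is gripped with a 38 mm gap. Lifting.

```bash
python3 -m creep '[[0,0,-5,0,0,0],[0,0,-15,0,0,0],[0,0,-30,0,0,0],[0,0,-40,0,0,0],[0,0,-40,0,0,0],[0,0,-28,0,0,0],[0,0,-12,0,0,0],[0,0,0,0,0,0],[0,0,0,0,0,0]]'
python3 - <<'E'
from h import *
from bench import robot
cv2.imwrite("pics/w6.png",robot.read_camera("wrist")["image"][:,:,::-1])
c=robot.read_camera("side"); im=c["image"][:,:,::-1].copy()[60:300,240:560]
cv2.imwrite("pics/s6.png",cv2.resize(im,(800,600)))
c=robot.read_camera("top")
im=c["image"][167:267,210:310,::-1]; im=cv2.resize(im,(600,600),interpolation=cv2.INTER_CUBIC)
for x,y,z,r,col in ((.6192,.0937,.075,.0545,(0,255,0)),(.6188,.0937,.109,.033,(0,255,255))):
    p=(proj(c,ring(x,y,z,r))-[210,167]+.5)*6
    cv2.polylines(im,[np.round(p).astype(int)],True,col,1)
cv2.imwrite("pics/t6.png",im)
go(robot,[.6188,.0937,.278])
E
```

```text
time_s: 12.2
position: [0.6489, -0.1392, 0.2763]
orientation: [-3.14, 0.0, 1.149]
contact_force: [-0.3, 0.5, -1.7]
finger_gap: 0.0383
shift mm [ 200.2 -122.8   -2.1] turn [-0.002  0.001 -0.   ]
```

View pics/w6.png

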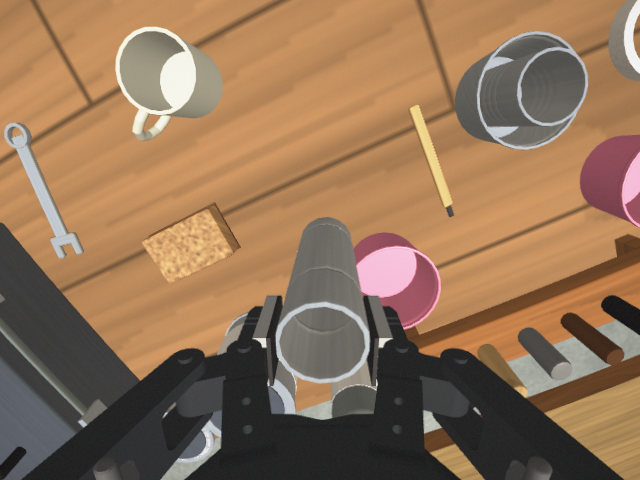

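View pics/s6.png

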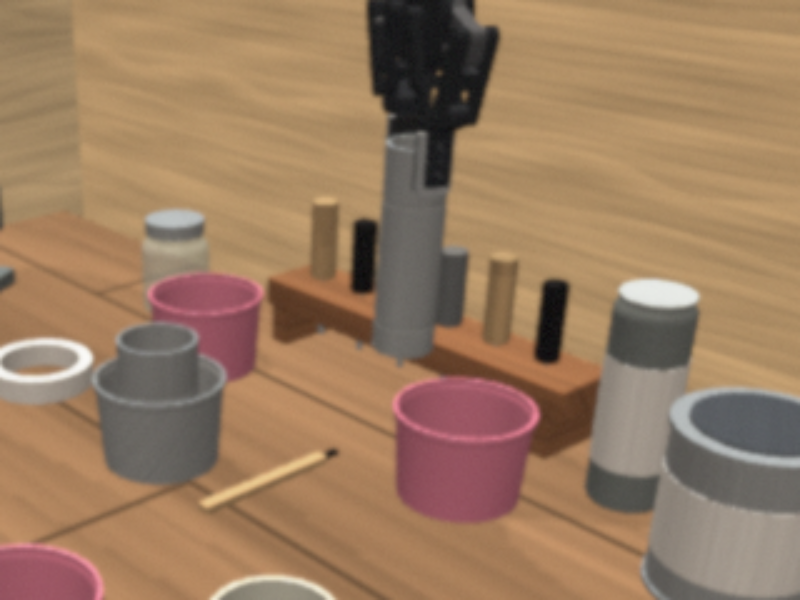

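View pics/t6.png

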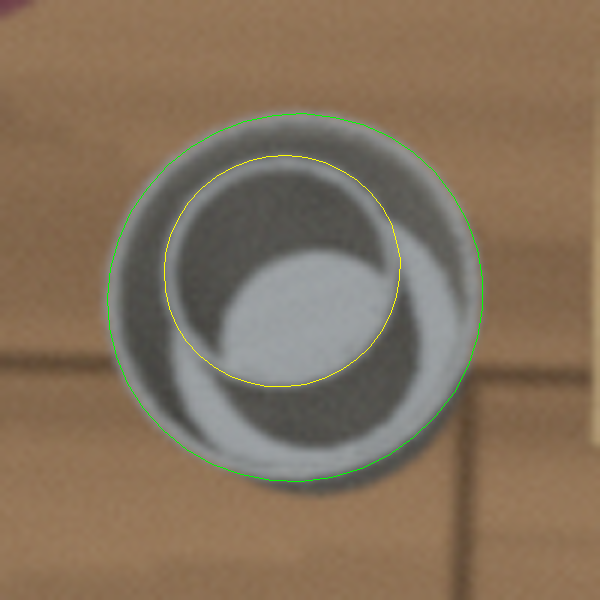

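The tube hangs upright, and the tin rim lies on the predicted ring in the top view. Carrying it across.

```bash
python3 -m creep '[[15,-9,0,0,0,0],[30,-18,0,0,0,0],[36,-22,0,0,0,0],[36,-22,0,0,0,0],[36,-22,0,0,0,0],[28,-17,0,0,0,0],[14,-9,0,0,0,0],[5,-4,0,0,0,0],[0,0,0,0,0,0],[0,0,0,0,0,0]]'
python3 - <<'E'
from h import *
from bench import robot
cv2.imwrite("pics/w7.png",robot.read_camera("wrist")["image"][:,:,::-1])
c=robot.read_camera("side"); im=c["image"][:,:,::-1].copy()[60:300,160:480]
cv2.imwrite("pics/s7.png",cv2.resize(im,(800,600)))
go(robot,[.6188,.0937,.278])
E
```

```text
time_s: 13.35
position: [0.6192, 0.0918, 0.2772]
orientation: [3.141, 0.001, 1.147]
contact_force: [-0.2, -0.5, -0.4]
finger_gap: 0.0382
shift mm [ 1.5 -1.2 -0.7] turn [ 0.     0.    -0.002]
```

View pics/w7.png

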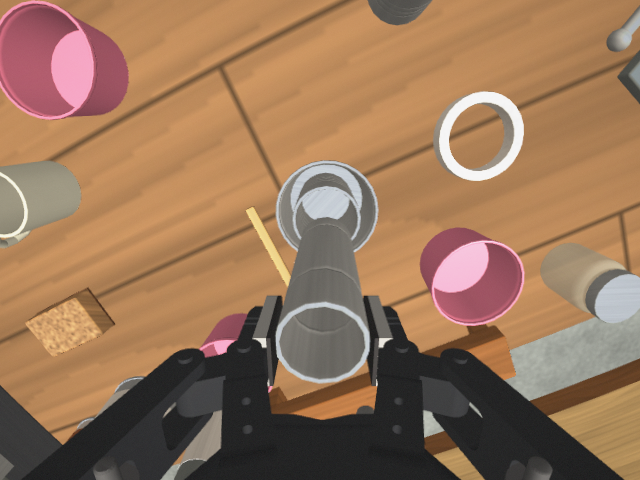

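View pics/s7.png

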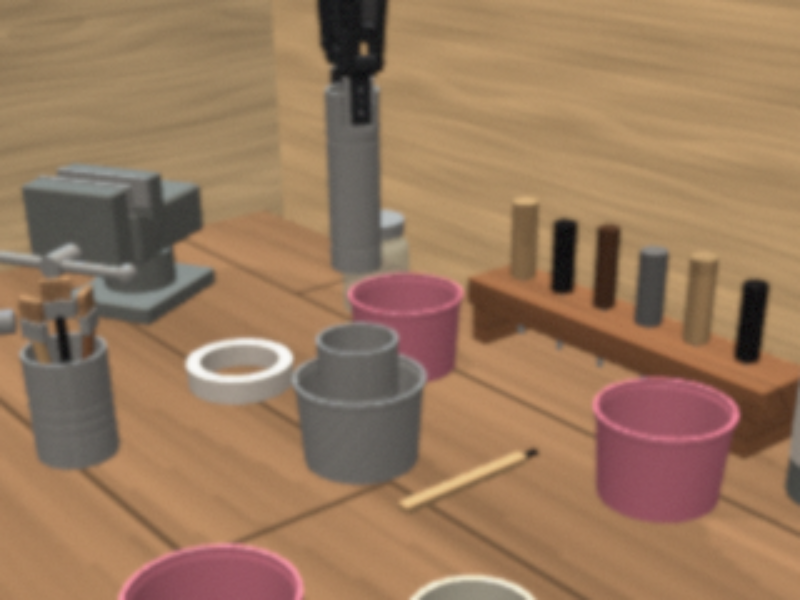

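The tube is upright and aligned over the tin's mouth (tin rim at about (327,215) in the wrist view). Lowering to just inside the mouth first.

```bash
python3 -m creep '[[1.5,-1,5,0,0,0],[0,0,15,0,0,0],[0,0,20,0,0,0],[0,0,16,0,0,0],[0,0,8,0,0,0],[0,0,4,0,0,0],[0,0,0,0,0,0]]'
python3 - <<'E'
from h import *
from bench import robot
cv2.imwrite("pics/w8.png",robot.read_camera("wrist")["image"][:,:,::-1])
c=robot.read_camera("side"); im=c["image"][:,:,::-1].copy()[120:270,220:380]
cv2.imwrite("pics/s8.png",cv2.resize(im,(640,600),interpolation=cv2.INTER_CUBIC))
go(robot,[.6188,.0937,.1148])
E
```

```text
time_s: 14.15
position: [0.6188, 0.0951, 0.2092]
orientation: [-3.141, 0.0, 1.149]
contact_force: [0.4, 0.2, 0.2]
finger_gap: 0.0381
shift mm [-1.6  0.3 95.1] turn [ 0.001 -0.    -0.   ]
```

View pics/w8.png

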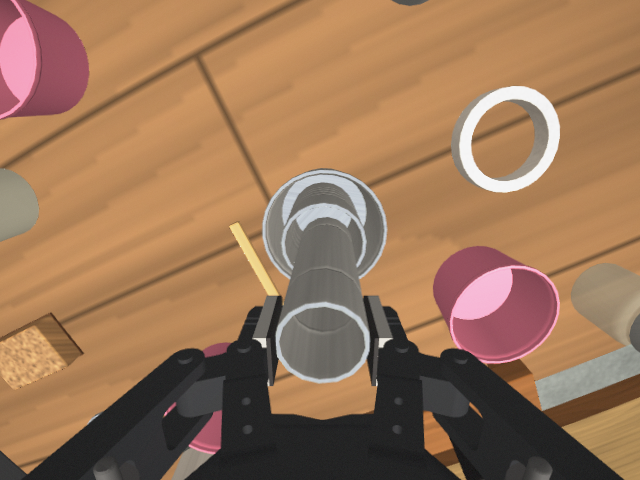

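View pics/s8.png

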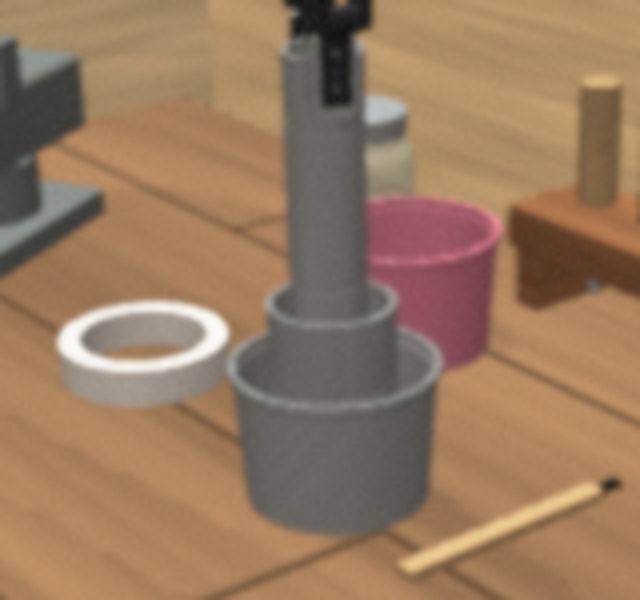

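The tube's foot is just inside the tin's mouth and centred, and there's no contact. Lowering the rest, with the last steps slow.

```bash
python3 -m creep '[[-1,0.3,8,0,0,0],[0,0,18,0,0,0],[0,0,22,0,0,0],[0,0,18,0,0,0],[0,0,10,0,0,0],[0,0,6,0,0,0],[0,0,3,0,0,0],[0,0,0,0,0,0],[0,0,0,0,0,0]]'
```

```text
time_s: 15.15
position: [0.6189, 0.0943, 0.1249]
orientation: [3.141, -0.001, 1.149]
contact_force: [-0.3, -0.4, -0.1]
finger_gap: 0.0385
```

```bash
python3 -m creep '[[0,0,3,0,0,0],[0,0,3,0,0,0],[0,0,2,0,0,0],[0,0,1,0,0,0],[0,0,1,0,0,0],[0,0,0,0,0,0],[0,0,0,0,0,0]]'
```

```text
time_s: 15.85
position: [0.6189, 0.0942, 0.1148]
orientation: [3.141, -0.0, 1.149]
contact_force: [-1.5, 0.3, 5.8]
finger_gap: 0.0383
```

It touched down at the expected height (z 0.1148, +6 N). Releasing and backing straight up.

```bash
python3 -m creep '[[0,0,0,0,0,0],[0,0,0,0,0,0],[0,0,0,0,0,0],[0,0,0,0,0,0],[0,0,0,0,0,0],[0,0,0,0,0,0]]' -1 
python3 -m creep '[[0,0,-8,0,0,0],[0,0,-20,0,0,0],[0,0,-40,0,0,0],[0,0,-40,0,0,0],[0,0,-30,0,0,0],[0,0,-12,0,0,0],[0,0,0,0,0,0],[0,0,0,0,0,0],[0,0,0,0,0,0]]'
python3 - <<'E'
from h import *
from bench import robot
c=robot.read_camera("wrist"); im=c["image"][:,:,::-1].copy()[100:340,160:480]; im=cv2.resize(im,(800,600),interpolation=cv2.INTER_CUBIC)
for z,r in ((.075,.0545),(.109,.033),(.142,.02)):
    p=(proj(c,ring(.6189,.0937,z,r))-[160,100]+.5)*2.5; cv2.polylines(im,[np.round(p).astype(int)],True,(0,255,0),1)
cv2.imwrite("pics/w9.png",im)
c=robot.read_camera("side"); im=c["image"][:,:,::-1].copy()[120:270,220:380]; im=cv2.resize(im,(640,600),interpolation=cv2.INTER_CUBIC)
for z,r in ((.0,.048),(.075,.0545),(.109,.033),(.142,.02)):
    p=(proj(c,ring(.6189,.0937,z,r))-[220,120]+.5)*4; cv2.polylines(im,[np.round(p).astype(int)],True,(0,255,0),1)
cv2.imwrite("pics/s9.png",im)
E
```

```text
time_s: 16.45
position: [0.6186, 0.0942, 0.1143]
orientation: [-3.142, 0.0, 1.149]
contact_force: [-0.6, -0.5, 0.1]
finger_gap: 0.0853
time_s: 17.35
position: [0.618, 0.0942, 0.2629]
orientation: [-3.14, 0.001, 1.149]
contact_force: [1.0, 0.0, 0.1]
finger_gap: 0.0851
```

View pics/w9.png

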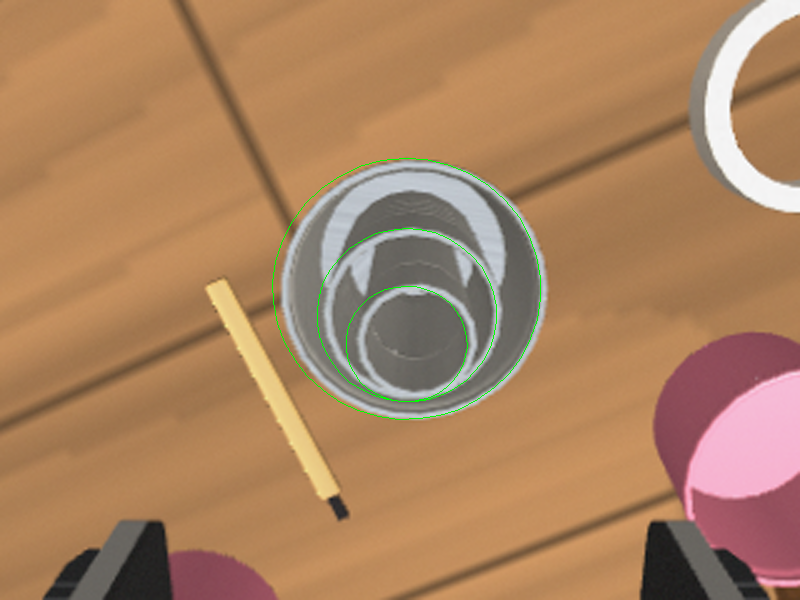

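View pics/s9.png

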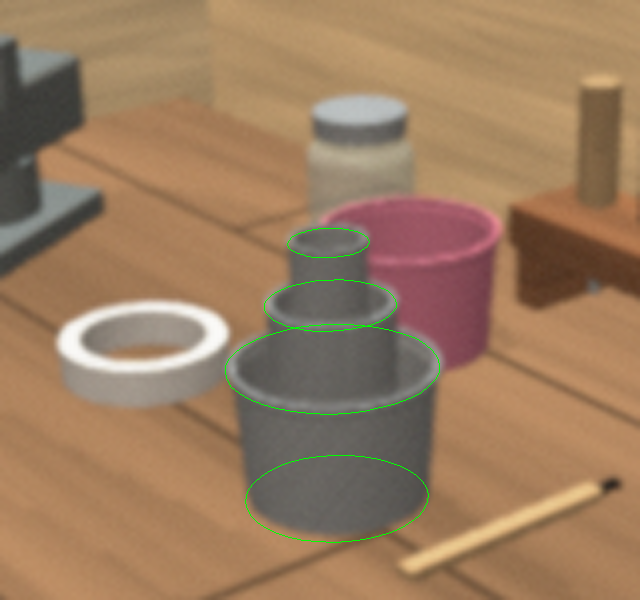

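All three rims are at the predicted heights, upright and concentric to within about 2 mm. The robot is clear with the jaws open, so I'll hand in.

```bash
python3 - <<'E'
from bench import robot
print(robot.close_job(), robot.get_state()["time_s"])
E
```

```text
the job is handed in; nothing more can be done
the job is handed in; nothing more can be done
```

The nesting is done and handed in at about 17.5 s of the 64 s allowed. I stood the middle-sized tin in the grey steel pot first, then the slim tin inside it. The pink look-alikes, the brush tin and everything else were left alone.

**What the last checks showed:**
- **Seating:** both tins touched down at the calculated heights, with only about 6 N of contact each.
- **Final pictures:** the side view shows all three rims upright at the heights expected if they are right down on the bottom. The pot has not visibly moved, and the gripper was open and well clear.
- **Disagreement:** the rims drawn from the calculated positions sit 1–2 mm off the real ones in the wrist and side views. That is about the stated 2 mm camera calibration error, so I did not correct for it.

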